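Pin the swinging fence of a gluing jig at its preset angle

ROBOT

A 6-joint arm with a two-finger parallel gripper is mounted at the origin on a cart in front of the work surface, level with it; the furniture and walls round the work are solid. World frame = base frame: x ahead of the robot, y to its left, z up, the work surface at z = 0. Lengths are in m, angles in rad, forces in N, time in s.
With the tool pointing down it reaches from about 0.3 to 1 m from the base axis. Payload 5.1 kg.
Tool frame: the origin (TCP) lies between the finger pads; the fingertips stand 19 mm ahead of it and the grasp point (between the pads) is the TCP; z points along the fingers, y is the line along which they close (so a half turn about z gives the same grasp; the last joint's range is limited). The gripper opens to 95 mm and grips with 3 to 60 N. Pads are 20 mm wide; open, the fingers measure 119 mm over their backs; the gripper's body (75 mm by 180 mm) begins 59 mm behind the grasp point.
Start: joints at [-1.252, 0.124, 1.65, -0, 1.367, -0.083], TCP at [0.254, -0.598, 0.197] pointing down, gripper open.
Joint ranges: [-2.61, 2.61], [-1.02, 2.33], [0.03, 2.71], [-1.35, 4.49], [0.32, 2.68], [-2.91, 2.91]. Speed limits (rad/s): [2.57, 2.57, 3.14, 3.14, 3.14, 3.14].

INTERFACE

Orientations are given as a unit quaternion [w, x, y, z].
In Python, from workcell import robot gives the robot as it stands.
- The arm moves only by the tool apply_moves, never from a script. Its argument "commands" is a list that holds one entry, the list of rows, each a list of 7 numbers: the closure, from -1 (fully open) to 1 (shut), then the shift along the tool's x, y, z in mm, then the turn, a rotation vector about the tool's x, y, z in rad. In form: [[[fingers, tx, ty, tz, rx, ry, rz], ...]]. A call has 1 to 10 rows; each row is the pose to reach, as a shift and turn from the pose commanded when the call began, along the tool's axes at that moment; what a row does not reach only later rows make up. A row lasts 1/12 s, in which the tool goes at most 41.7 mm and 7.16 degrees, less where a joint would pass 70% of its speed; a pose out of reach is approached as far as the arm can. A call with a gripper value outside its range is refused whole. The fingers move at their own pace and stop on an object; "squeeze" is the grip in N (left out, the last holds). Time passes only in rows, so rows that repeat a pose let the fingers close. It gives the time, the measured TCP pose, the force, the opening and the grip force at its end, in the units of the state.
- robot.get_obs(): the state, without advancing time (a new reading comes with each control period).
- robot.get_image(name): name is "scene" or "top" or "wrist"; returns a dict with "img" (420x560x3 uint8, red, green, blue), "mtx" (3x3 intrinsics, pixels), "D" ([k1, k2, p1, p2, k3] as OpenCV has them; the pictures are not rectified), "pose" (4x4, takes a point from camera to world coordinates). Camera axes: x right, y down, z forward; pixel columns grow to the right and rows downward; lengths in m; the calibration is good to about 2 mm. A picture is of the moment at which its call begins. There is no depth.
- robot.sign_off(): hands the job in; it is judged then, once.
The state is a dict: "time": time; "q": joint angles; "qd": joint speeds; "joint_torque": joint torques, N m; "position": TCP position; "tcp_rot": TCP orientation; "contact_force": force on the tool from outside, world axes, zero at the start; "ft_torque": the same for the moment, N m; "opening": opening from 0.0 (shut) to 1.0 (fully open); "grip_force": force on a finger pad.
Only numpy, scipy, OpenCV 4.12 (cv2) and the standard library are available. Lean on these libraries where they do the work, as an engineer would, in place of code of your own. Each camera call takes 0.05 s, during which the arm holds its last target. There are 200 camera calls.

TASK

Set up the corner-gluing jig: swing its loose fence back so that the fork at its end lies over the index block, then take the pin with the red grip out of the wooden pin block and thread it down through the fork and the hole of the index block, feeling for the hidden hole by dragging the fence along lightly with the pin, until the pin's collar sits flush on the fork. Never force the pin: keep it gentle; then let go, and leave the black pin, the glue bottle, the tape and the screwdriver where they are.

Things in the scene. Friction and masses are not known exactly. Their poses are not given: they have to be found in the camera images.
- jig: corner-gluing jig, fixed to the desk: plywood base 200 x 210 x 12 mm, origin at the centre of its underside, z up. A fixed aluminium fence (14 mm thick, top 40 mm above the desk) stands along its -y edge; the swinging fence turns about a pivot near its -x, -y corner; the steel index block is clamped tight in a curved slot round that pivot, at its +y edge
- index_mid (a point): fixed point of the jig: where the fork's hole stands at fence angle 0, at the height of the index block's flat top, 33 mm above the desk. The block's plate is 64 mm long (along the arc), 10 mm thick, with ONE hole 9.5 mm wide in mid-length. The block is preset by hand: its hole is up to 12 mm along the arc either way from here (fence angle -0.086 to 0.086), not measured, hidden by the fork
- fence (a joint): angle of the swinging aluminium fence (rad), a bar 14 mm wide, 14 to 42 mm above the desk, that turns about the vertical fence pivot. 0: the fence points along the jig's +y and its fork straddles the middle of the index block's range; positive: swung towards the jig's +x (open). Limits -0.20 and 1.0. It stays where it is left; about 0.12 N m moves it (1 N at the fork)
- fence_pivot (a point): point on the vertical axis of the fence, at the height of the fence's top, 42 mm above the desk; 48 mm to -x and 82 mm to -y of the jig's centre
- fence_knob (a point): black knob on the fence, 15 to 17 mm wide, 30 mm tall, 66 mm from the pivot; the point is on its axis 18 mm above the fence's top and 12 mm below the knob's top
- fence_eye (a point): mouth of the hole through the fork (clevis) at the fence's end, 140 mm from the pivot: centre of the hole, on the flat top of the fork, 42 mm above the desk. The fork's two 8 mm tines (26 mm wide) lie 1 mm above and below the plate of the index block; the holes of both are 9.5 mm wide with a 1 mm chamfer
- lock_pin: loose locking pin, RED grip, 30 to 65 g, upright in either bore of the wooden pin block, collar on the block's top: steel shank 8 mm thick, 27 mm long, 1 mm chamfer at the tip; collar 18 mm wide, 3 mm thick; grip 15 mm wide, 3 to 30 mm above the collar's underside. Origin: on the axis at the collar's underside, z towards the grip. With the tip on the index plate the collar is 18 mm above the fork
- lock_pin_grip (a point): centre of the locking pin's red grip, on its axis, 16.5 mm above the collar's underside
- short_pin: similar but shorter pin with a BLACK grip in the other bore of the pin block, belonging to another jig: leave it
- pin_block: wooden pin block, fixed, 46 x 110 x 34 mm, its two bores 30 mm to either side of its centre along its y; origin at the centre of its underside
- glue_bottle: white glue bottle with a red cap, 38 mm wide, 130 mm tall, standing; origin under its centre: leave it
- masking_tape: roll of masking tape, 104 mm wide, 25 mm tall, lying; leave it
- screwdriver: small screwdriver with a red handle, 160 mm long, 22 mm high, lying; leave it

How it is judged:
By the outcome, as a careful person would: the job done as asked, in the order asked, and still so for the second after the job is handed in, with the robot touching nothing.
It also fails if it takes over 61 s, if anything falls off the work surface, if the arm or the gripper's body presses on something with over 40 N, if the wrist force passes 120 N, or if a joint passes its speed limit or range.

## Working session

There is one attempt and no reset: what is moved stays moved. The work goes in short steps, Python scripts to look and compute and a tool call to move; the robot and the scene stay as the last step left them, time stands still between calls to the robot, and variables do not carry over. Pictures are saved under pics/ and viewed, at most 10 in all, crops included, and the job is handed in when it is done.

Besides the shell and the picture viewer there is one more tool, called after "Request:" as a command line: name --argument value ..., lists and objects as JSON in quotes. apply_moves: Moves the arm, as the interface text tells. Its arguments: {"type":"object","properties":{"commands":{"type":"array"},"squeeze":{"type":"number"}},"required":["commands"]}

```bash
mkdir -p pics; ls; cat > h.py <<'E'
import numpy as np, cv2
from workcell import robot
def ray(im,uv):
    p=cv2.undistortPoints(np.array([[uv]],float),im["mtx"],im["D"])[0,0]
    T=np.array(im["pose"]);d=T[:3,:3]@np.array([p[0],p[1],1]);return T[:3,3],d
def onz(im,uv,z):
    o,d=ray(im,uv);return o+d*(z-o[2])/d[2]
def proj(im,P):
    T=np.linalg.inv(im["pose"]);r,_=cv2.Rodrigues(T[:3,:3])
    return cv2.projectPoints(np.array(P,float).reshape(-1,1,3),r,T[:3,3],im["mtx"],im["D"])[0].reshape(-1,2)
def save(im,n): cv2.imwrite("pics/"+n,cv2.cvtColor(im["img"],cv2.COLOR_RGB2BGR))
E
python3 - <<'E'
from h import *
import pickle
d={}
for n in("top","scene","wrist"):
    d[n]=im=robot.get_image(n); print(n,np.round(im["pose"],3).tolist(),np.round(im["mtx"],0).tolist())
pickle.dump(d,open("im0.pkl","wb"))
save(d["top"],"top0.png");save(d["scene"],"scene0.png")
o=robot.get_obs();print(o)
E
```

```text
pics
top [[-0.019, -0.988, 0.151, 0.383], [-1.0, 0.018, -0.007, -0.078], [0.004, -0.152, -0.988, 1.145], [0.0, 0.0, 0.0, 1.0]] [[413.0, 0.0, 280.0], [0.0, 413.0, 202.0], [0.0, 0.0, 1.0]]
scene [[0.869, 0.312, -0.384, 0.935], [0.494, -0.574, 0.653, -0.722], [-0.017, -0.757, -0.653, 0.699], [0.0, 0.0, 0.0, 1.0]] [[390.0, 0.0, 280.0], [0.0, 390.0, 215.0], [0.0, 0.0, 1.0]]
wrist [[0.391, -0.887, -0.245, 0.322], [-0.92, -0.377, -0.102, -0.568], [-0.002, 0.266, -0.964, 0.384], [0.0, 0.0, 0.0, 1.0]] [[292.0, 0.0, 281.0], [0.0, 292.0, 210.0], [0.0, 0.0, 1.0]]
{'time': 0.15, 'q': array([-1.25159184e+00,  1.24314086e-01,  1.65132972e+00, -8.77271783e-06,
        1.36750020e+00, -8.26192290e-02]), 'qd': array([-1.14779543e-04, -2.90697327e-03, -6.06426823e-03,  3.85145451e-05,
       -1.63358394e-03, -6.65833799e-04]), 'joint_torque': array([ 3.63254139e-04, -4.18194187e+01, -3.60469902e+01,  7.74985389e-02,
        4.69124189e-02, -9.74176601e-05]), 'position': array([ 0.254011  , -0.59775528,  0.19651421]), 'tcp_rot': array([-7.69746150e-04,  9.79884540e-01,  1.99563739e-01, -9.58079704e-05]), 'contact_force': array([-0.44928529, -0.12762707, -0.12709264]), 'ft_torque': array([-0.0306106 , -0.02705073, -0.01643055]), 'grip_force': 0.0, 'opening': 0.9986681825138837}
```

View pics/top0.png

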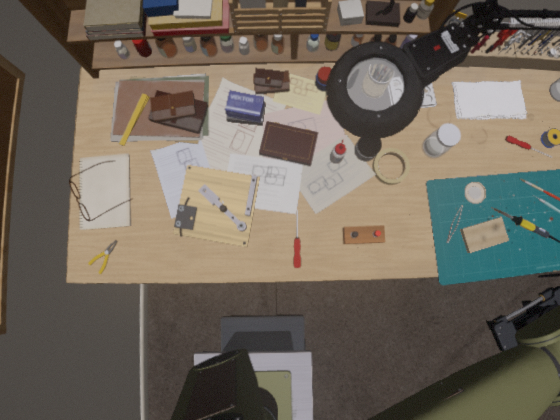

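View pics/scene0.png

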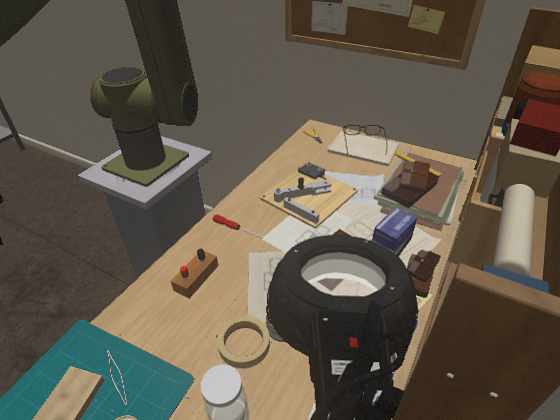

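The top view shows the jig at about (217,205): pivot near (240,225), fork near (204,190), index block near (185,215). The pin block is at (364,234), with the red pin at about (377,234) and the black one at about (355,234).

```bash
python3 - <<'E'
from h import *
import pickle
d=pickle.load(open("im0.pkl","rb"));b=cv2.cvtColor(d["top"]["img"],cv2.COLOR_RGB2BGR)
s=d["scene"]["img"][:,:,::-1]
A=cv2.resize(b[160:250,165:265],None,fx=5,fy=5,interpolation=cv2.INTER_CUBIC)
B=cv2.resize(b[215:255,335:395],None,fx=5,fy=5,interpolation=cv2.INTER_CUBIC)
C=np.zeros((450+0,800,3),np.uint8);C[:450,:500]=A;C[:200,500:800]=B
S=cv2.resize(np.ascontiguousarray(s[240:300,165:225]),None,fx=4,fy=4);C[205:445,500:740]=S
cv2.imwrite("pics/crop1.png",C)
E
```

```text
(no output)
```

View pics/crop1.png

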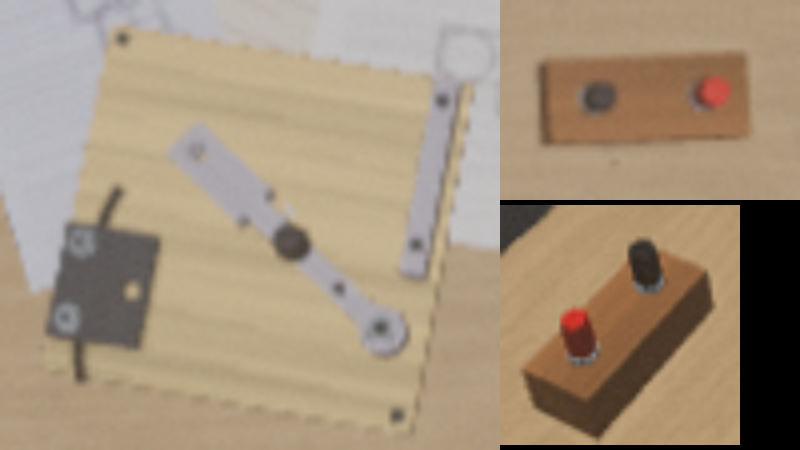

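The crop shows the open fence, the dark index plate with its hole visible at crop (131,290), the pivot at (382,328), the eye at (197,150) and the knob top at (290,240). The red pin's top is at (714,91) in the top view and (575,317) in the scene view.

```bash
python3 - <<'E'
from h import *
import pickle
d=pickle.load(open("im0.pkl","rb"));t=d["top"];s=d["scene"]
f=lambda c,o,k,O:(O[0]+(c[0]-o[0]+.5)/k-.5,O[1]+(c[1]-o[1]+.5)/k-.5)
J=lambda x,y:f((x,y),(0,0),5,(165,160))
def P(n,x,y,z):
    p=onz(t,J(x,y),z);print(n,np.round(p,4));return p
# refine centroids
img=t["img"].astype(int)
piv=P("pivot",382,328,.042);eye=P("eye",197,150,.042);kn=P("knobtop",290,240,.072);h=P("hole",131,290,.028);h33=P("hole33",131,290,.033)
cs=[P("c",*c,.012) for c in[(110,28),(472,85),(412,433),(45,375)]]
print("sides",[round(np.linalg.norm(cs[i]-cs[(i+1)%4]),4) for i in range(4)])
print("eye-piv",np.linalg.norm((eye-piv)[:2]),"hole-piv",np.linalg.norm((h-piv)[:2]),"knob",np.linalg.norm((kn-piv)[:2]))
v=eye-piv;w=h-piv;k=kn-piv
print("ang eye,hole,knob",[np.degrees(np.arctan2(a[1],a[0])) for a in(v,w,k)])
for a,b in((0,3),(1,2),):
    e=cs[a]-cs[b];print("xdir",np.degrees(np.arctan2(e[1],e[0])))
for a,b in((0,1),(3,2)):
    e=cs[a]-cs[b];print("ydir",np.degrees(np.arctan2(e[1],e[0])))
g=lambda im,lo:None
def red(im,box):
    x0,y0,x1,y1=box;c=im["img"][y0:y1,x0:x1].astype(int);m=(c[...,0]>120)&(c[...,1]<80)&(c[...,2]<80)
    ys,xs=np.nonzero(m);print("red",m.sum(),xs.mean()+x0,ys.mean()+y0,xs.min()+x0,xs.max()+x0,ys.min()+y0,ys.max()+y0);return xs.mean()+x0,ys.mean()+y0
rt=red(t,(370,222,386,245));print("redtop@64",onz(t,rt,.064),"@60",onz(t,rt,.06))
u=f((575,317),(500,205),4,(165,240));print("scene redtop",u,onz(s,u,.064))
print("black",onz(t,f((599,96),(500,0),5,(335,215)),.064))
for n,z,c in(("pb c",.034,(545,62)),("",.034,(742,54)),("",.034,(748,135)),("",.034,(548,143))): print(n,onz(t,f(c,(500,0),5,(335,215)),z))
red(s,(170,255,200,285))
# two view for red top
o1,d1=ray(t,rt);o2,d2=ray(s,u);A=np.stack([d1,-d2],1);l=np.linalg.lstsq(A,o2-o1,rcond=None)[0];print("tri",o1+d1*l[0],o2+d2*l[1])
o=robot.get_obs()
E
```

```text
pivot [0.4914 0.0214 0.042 ]
eye [0.5903 0.1219 0.042 ]
knobtop [0.5357 0.0668 0.072 ]
hole [0.5159 0.1601 0.028 ]
hole33 [0.5153 0.159  0.033 ]
c [0.6672 0.1778 0.012 ]
c [ 0.63  -0.027  0.012]
c [0.4364 0.008  0.012 ]
c [0.4713 0.2111 0.012 ]
sides [np.float64(0.2082), np.float64(0.1967), np.float64(0.206), np.float64(0.1986)]
eye-piv 0.14098043199827376 hole-piv 0.14084869270031034 knob 0.0634351026108169
ang eye,hole,knob [np.float64(45.4583958745645), np.float64(79.98856526894338), np.float64(45.77102597619811)]
xdir -9.647085281253123
xdir -10.268987123822125
ydir 79.70589011846661
ydir 80.25258043106534
red 9 375.8888888888889 233.0 375 378 231 235
redtop@64 [ 0.46158397 -0.335352    0.064     ] @60 [ 0.46187392 -0.33630563  0.06      ]
scene redtop (183.375, 267.625) [ 0.46374374 -0.33940619  0.064     ]
black [ 0.46078544 -0.27803827  0.064     ]
pb c [ 0.48198701 -0.25495787  0.034     ]
 [ 0.48398062 -0.3631817   0.034     ]
 [ 0.43992297 -0.3641885   0.034     ]
 [ 0.43823827 -0.25486383  0.034     ]
red 30 182.76666666666668 268.96666666666664 180 187 266 275
tri [ 0.46186563 -0.33627836  0.06011437] [ 0.46096412 -0.33715269  0.06025747]
```

```bash
cat >> h.py <<'E'
from scipy.spatial.transform import Rotation as R
def Rt(o): q=o["tcp_rot"];return R.from_quat([q[1],q[2],q[3],q[0]])
def goal(p,yaw=None):
    "yaw: world angle (deg) of tool x, tool down; prints shift mm and rotvec in tool axes"
    o=robot.get_obs();r=Rt(o);d=r.inv().apply(np.array(p)-o["position"])*1000
    x=r.apply([1,0,0]);cur=np.degrees(np.arctan2(x[1],x[0]))
    s="t %.2f pos %s yaw %.1f shift %s"%(o["time"],np.round(o["position"],4),cur,np.round(d,1))
    if yaw is not None:
        a=np.radians(yaw);g=R.from_matrix(np.array([[np.cos(a),np.sin(a),0],[np.sin(a),-np.cos(a),0],[0,0,-1]]))
        s+=" rot %s"%np.round((r.inv()*g).as_rotvec(),4)
    print(s,"F",np.round(o["contact_force"],2),"open %.3f grip %.1f"%(o["opening"],o["grip_force"]))
E
```

Request:
apply_moves --commands '[[[-1, 280, -270, 0, 0, 0, -0.393], [-1, 280, -270, 0, 0, 0, -0.393], [-1, 280, -270, 0, 0, 0, -0.393], [-1, 280, -270, 0, 0, 0, -0.393], [-1, 280, -270, 0, 0, 0, -0.393], [-1, 280, -270, 0, 0, 0, -0.393], [-1, 280, -270, 0, 0, 0, -0.393], [-1, 280, -270, 0, 0, 0, -0.393], [-1, 280, -270, 0, 0, 0, -0.393], [-1, 280, -270, 0, 0, 0, -0.393]]]'

```text
time: 0.98
position: [0.4072, -0.2361, 0.1972]
tcp_rot: [-0.001, 0.921, 0.389, 0.001]
contact_force: [-0.7, -0.7, -0.0]
opening: 1.0
grip_force: 0.0
```

```bash
python3 -c "
from h import *
goal([.5367,.0677,.12],45.5);goal([.5367,.0677,.066],45.5)
im=robot.get_image('top');b=im['img'].astype(int)"
```

```text
t 0.98 pos [ 0.4072 -0.2361  0.1972] yaw 45.8 shift [ 307.8 -119.2   77.8] rot [-0.0007 -0.0016  0.0044] F [-0.73 -0.73 -0.01] open 1.000 grip 0.0
t 0.98 pos [ 0.4072 -0.2361  0.1972] yaw 45.8 shift [ 307.7 -119.1  131.8] rot [-0.0007 -0.0016  0.0044] F [-0.73 -0.73 -0.01] open 1.000 grip 0.0
```

Request:
apply_moves --commands '[[[-0.2, 307, -119, 45, 0, 0, 0.004], [-0.2, 307, -119, 45, 0, 0, 0.004], [-0.2, 307, -119, 45, 0, 0, 0.004], [-0.2, 307, -119, 45, 0, 0, 0.004], [-0.2, 307, -119, 45, 0, 0, 0.004], [-0.2, 307, -119, 45, 0, 0, 0.004], [-0.2, 307, -119, 45, 0, 0, 0.004], [-0.2, 307, -119, 45, 0, 0, 0.004], [-0.2, 307, -119, 45, 0, 0, 0.004], [-0.2, 307, -119, 45, 0, 0, 0.004]]]'

```text
time: 1.87
position: [0.5363, 0.0634, 0.1515]
tcp_rot: [-0.0, 0.922, 0.387, -0.001]
contact_force: [-0.3, -0.7, 0.1]
opening: 0.599
grip_force: 0.0
```

```bash
python3 -c "
from h import *
im=robot.get_image('wrist');save(im,'w1.png')
import pickle;pickle.dump(im,open('w1.pkl','wb'))
goal([.5367,.0677,.066],45.5)
print(proj(im,[[.5367,.0677,.072],[.4914,.0214,.042],[.5903,.1219,.042],[.5153,.159,.033]]))"
```

```text
t 1.92 pos [0.5362 0.0622 0.1518] yaw 45.4 shift [ 4.4 -3.4 85.8] rot [-0.0005  0.0015 -0.002 ] F [-0.52 -0.65  0.19] open 0.599 grip 0.0
[[279.71924251 207.34896578]
 [280.13396961 256.82228577]
 [280.05613035 124.53021887]
 [203.61632617 151.03672085]]
```

View pics/w1.png

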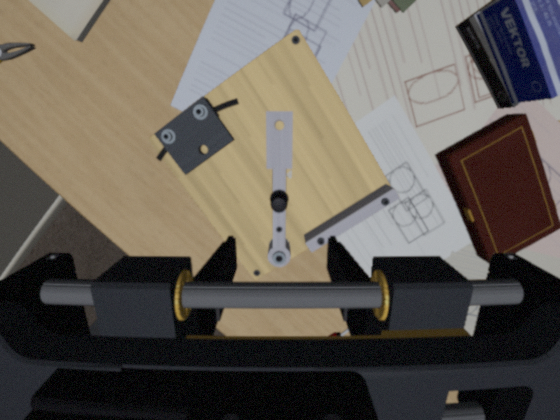

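The wrist view shows the eye at (279.5,125), pivot at (279,258), knob top at (279,198) and the index hole at (205,149), all close to the projections. I'll refine the hole's position with this closer view.

```bash
python3 -c "
from h import *
import pickle
im=pickle.load(open('w1.pkl','rb'));c=im['img'].astype(int)
def cen(x0,y0,x1,y1,test):
    m=test(c[y0:y1,x0:x1]);n,l,s,ce=cv2.connectedComponentsWithStats(m.astype(np.uint8));
    k=1+np.argmax(s[1:,4]);print(s[k].tolist());return ce[k]+[x0,y0]
h=cen(196,141,214,158,lambda a:(a[...,0]-a[...,2]>40))
e=cen(273,117,287,134,lambda a:(a[...,0]-a[...,2]>25))
k=cen(268,186,292,210,lambda a:a.sum(2)<110)
print(h,e,k)
pv=np.array([279.,258]);P=onz(im,pv,.042);
for n,u,z in(('hole',h,.028),('hole33',h,.033),('eye',e,.034),('eye42',e,.042),('knob',k,.07)):
    q=onz(im,u,z);w=(q-P)[:2];print(n,np.round(q,4),'r %.4f ang %.2f'%(np.hypot(*w),np.degrees(np.arctan2(w[1],w[0]))))
print('pivot',P)
goal([.5367,.0677,.066],45.5)
for u in((295,40),(280,112),(268,135),(292,135)): print(onz(im,u,.012 if u[1]<100 else .042))
"
```

```text
[5, 5, 6, 7, 36]
[2, 4, 9, 9, 64]
[3, 5, 16, 14, 115]
[203.61111111 148.86111111] [279.0625  124.84375] [278.8173913  196.07826087]
hole [0.5158 0.1612 0.028 ] r 0.1424 ang 79.36
hole33 [0.517  0.1605 0.033 ] r 0.1419 ang 78.84
eye [0.5894 0.1225 0.034 ] r 0.1422 ang 45.38
eye42 [0.5894 0.1224 0.042 ] r 0.1421 ang 45.35
knob [0.5434 0.0758 0.07  ] r 0.0767 ang 45.30
pivot [0.48950222 0.02126682 0.042     ]
t 1.92 pos [0.5362 0.0622 0.1518] yaw 45.4 shift [ 4.4 -3.4 85.8] rot [-0.0005  0.0015 -0.002 ] F [-0.52 -0.65  0.19] open 0.599 grip 0.0
[0.66058426 0.17175109 0.012     ]
[0.59857287 0.13037676 0.042     ]
[0.57473187 0.12311742 0.042     ]
[0.59168568 0.10644664 0.042     ]
```

Request:
apply_moves --commands '[[[-0.2, 2, -2, 25, 0, 0, 0], [-0.2, 3, -2, 45, 0, 0, 0], [-0.2, 3, -2, 60, 0, 0, 0], [-0.2, 3, -2, 60, 0, 0, 0]]]'

```text
time: 2.25
position: [0.5341, 0.0638, 0.0888]
tcp_rot: [-0.001, 0.923, 0.384, -0.003]
contact_force: [-1.0, 0.0, -0.7]
opening: 0.603
grip_force: 0.0
```

```bash
python3 -c "
from h import *
goal([.537,.0682,.066],45.4)"
```

```text
t 2.25 pos [0.5341 0.0638 0.0888] yaw 45.2 shift [ 5.3 -1.  22.8] rot [-0.0043  0.0051 -0.0041] F [-1.01  0.05 -0.71] open 0.603 grip 0.0
```

Request:
apply_moves --commands '[[[-0.2, 5, -1, 15, 0, 0, 0], [-0.2, 5, -1, 22, 0, 0, 0], [-0.2, 5, -1, 22, 0, 0, 0], [0.8, 5, -1, 22, 0, 0, 0], [0.8, 5, -1, 22, 0, 0, 0], [0.8, 5, -1, 22, 0, 0, 0], [0.8, 5, -1, 22, 0, 0, 0], [0.8, 5, -1, 22, 0, 0, 0]]]' --squeeze 8

```text
time: 2.92
position: [0.5402, 0.07, 0.0711]
tcp_rot: [0.0, 0.923, 0.385, 0.0]
contact_force: [0.1, 0.4, 0.2]
opening: 0.307
grip_force: 0.0
```

```bash
python3 -c "
from h import *
goal([.537,.0682,.066],45.4)
o=robot.get_obs();p=np.array([.4906,.0214]);w=o['position'][:2]-p;print(np.hypot(*w),np.degrees(np.arctan2(w[1],w[0])))
r=.066
# rotation about pivot of dtheta in tool frame
rt=Rt(o);x=rt.apply([1,0,0]);y=rt.apply([0,1,0])
for a in(5,10,15,20,25,30,32,34,36):
    c=R.from_rotvec([0,0,np.radians(a)]).as_matrix()[:2,:2];d=c@w-w;print(a,np.round([d@x[:2]*1e3,d@y[:2]*1e3,-np.radians(a)],3))
"
```

```text
t 2.92 pos [0.5402 0.07   0.0711] yaw 45.3 shift [-3.6 -1.   5.1] rot [ 0.0007 -0.0007 -0.0015] F [0.09 0.44 0.17] open 0.307 grip 0.0
0.06947569374150325 44.412801958729126
5 [-0.169 -6.059 -0.087]
10 [ -0.866 -12.079  -0.175]
15 [ -2.085 -18.017  -0.262]
20 [ -3.816 -23.825  -0.349]
25 [ -6.047 -29.46   -0.436]
30 [ -8.761 -34.88   -0.524]
32 [ -9.977 -36.978  -0.559]
34 [-11.266 -39.032  -0.593]
36 [-12.626 -41.04   -0.628]
```

Request:
apply_moves --commands '[[[0.8, -3, -1, 4, 0, 0, 0], [0.8, -3, -1, 4, 0, 0, 0], [0.8, -3, -1, 4, 0, 0, 0], [0.8, -3, -1, 4, 0, 0, 0], [0.8, -3, -1, 4, 0, 0, 0]]]' --squeeze 8

```text
time: 3.33
position: [0.5371, 0.0686, 0.0664]
tcp_rot: [-0.0, 0.923, 0.385, 0.0]
contact_force: [0.3, -1.6, -0.4]
opening: 0.098
grip_force: 0.0
```

```bash
python3 -c "
from h import *
im=robot.get_image('wrist');t=robot.get_image('scene')
goal([.537,.0682,.066],45.4)
a=im['img'];b=cv2.resize(t['img'][165:235,250:370],None,fx=4.6,fy=4.6)
cv2.imwrite('pics/c2.png',np.vstack([a[60:340],cv2.resize(b,(560,320))])[:,:,::-1])
print(proj(im,[[.537,.0682,.066]]),im['pose'][:3,3])"
```

```text
t 3.43 pos [0.5372 0.0686 0.0666] yaw 45.3 shift [-0.4  0.2  0.6] rot [ 0.0001 -0.0001 -0.0015] F [ 0.33 -0.34 -0.44] open 0.099 grip 0.0
[[283.25050347 242.11265223]] [0.58878329 0.12227228 0.25429194]
```

View pics/c2.png

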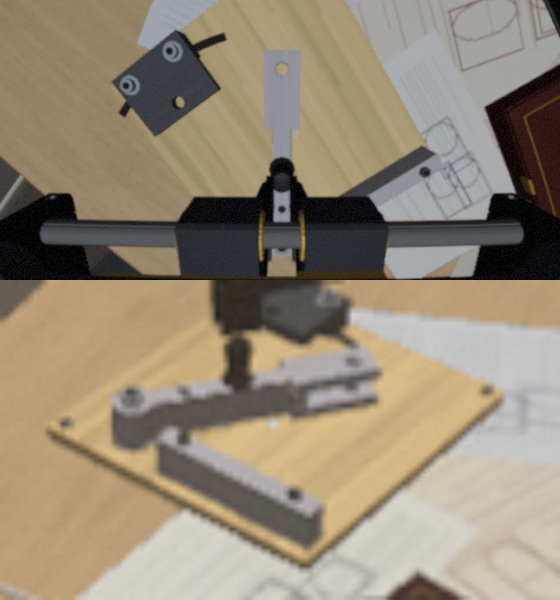

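Request:
apply_moves --commands '[[[1, 0, 0, 0, 0, 0, 0], [1, 0, 0, 0, 0, 0, 0], [1, 0, 0, 0, 0, 0, 0]]]' --squeeze 8

```text
time: 3.68
position: [0.5371, 0.0686, 0.0665]
tcp_rot: [0.0, 0.923, 0.385, 0.0]
contact_force: [-0.1, -0.2, 0.7]
opening: 0.01
grip_force: 0.0
```

```bash
python3 -c "
from h import *
goal([.537,.0682,.066],45.4)
im=robot.get_image('wrist');a=im['img'][180:320,200:360]
t=robot.get_image('scene');b=t['img'][150:220,260:340]
u=proj(t,[[.537,.0682,.072],[.537,.0682,.0475],[.4906,.0214,.042],[.59,.1222,.042]]);print(u)
c=np.vstack([cv2.resize(a,None,fx=2.5,fy=2.5,interpolation=2),cv2.resize(b,(400,350)[:2],interpolation=2)])[:600]
c=np.hstack([cv2.resize(a,(400,350),interpolation=2),cv2.resize(b,(400,350),interpolation=2)])
cv2.imwrite('pics/c3.png',c[:,:,::-1])"
```

```text
t 3.68 pos [0.5371 0.0686 0.0665] yaw 45.3 shift [-0.4  0.2  0.5] rot [ 0.0001 -0.     -0.0015] F [-0.09 -0.19  0.72] open 0.010 grip 0.0
[[299.93961141 177.8120357 ]
 [299.79923932 184.96443542]
 [277.18521852 190.65926092]
 [324.98803613 181.86688513]]
```

View pics/c3.png

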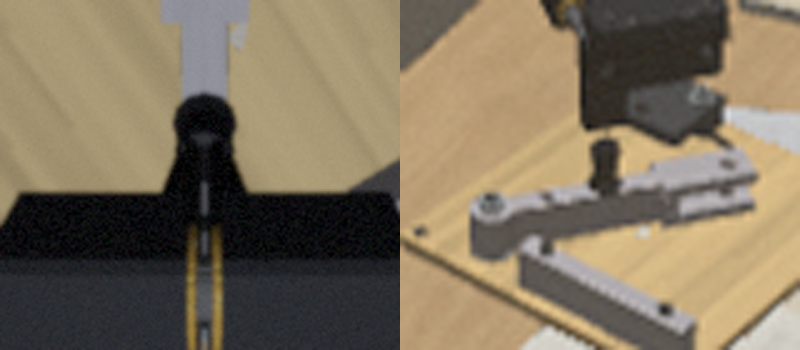

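The images and the empty closure (opening 0.01) agree that the knob isn't between the pads. Instead I'll push the bar's side with shut fingers, since its geometry is known: lift, step to the open side, then lower.

Request:
apply_moves --commands '[[[1, 0, 0, -20, 0, 0, 0], [1, 0, 0, -38, 0, 0, 0], [1, 8, 15, -38, 0, 0, 0], [1, 15, 30, -38, 0, 0, 0], [1, 15, 30, -38, 0, 0, 0], [1, 15, 30, -38, 0, 0, 0]]]'

```text
time: 4.28
position: [0.5689, 0.058, 0.1043]
tcp_rot: [-0.0, 0.923, 0.385, -0.0]
contact_force: [-0.3, -0.2, 0.3]
opening: 0.002
grip_force: 0.0
```

```bash
python3 -c "
from h import *
im=robot.get_image('wrist');a=im['img'][90:330,180:400]
c=cv2.resize(a,None,fx=2.5,fy=2.5,interpolation=2);cv2.imwrite('pics/c4.png',c[:,:,::-1])
r=.083;w=np.radians(45.4);p=np.array([.4906,.0214])
n=np.array([np.sin(w),-np.cos(w)]);q=p+r*np.array([np.cos(w),np.sin(w)])+n*.028
goal([*q,.045],45.4)
print(proj(im,[[.4906,.0214,.042],[.59,.1222,.042],[.537,.0682,.072],[.537,.0682,.042]]))
o=robot.get_obs();print(proj(im,[o['position'],o['position']-[0,0,.019]]))"
```

```text
t 4.33 pos [0.5683 0.0582 0.1039] yaw 45.3 shift [ 2.3 -1.4 58.9] rot [-0.0012  0.0009 -0.0018] F [-0.77 -0.12 -0.67] open 0.008 grip 0.0
[[251.85652849 295.8065731 ]
 [246.85279422 147.32716157]
 [245.89184601 244.63777811]
 [249.7708372  232.11405319]]
[[281.97101018 242.13785666]
 [281.94542752 232.76451819]]
```

View pics/c4.png

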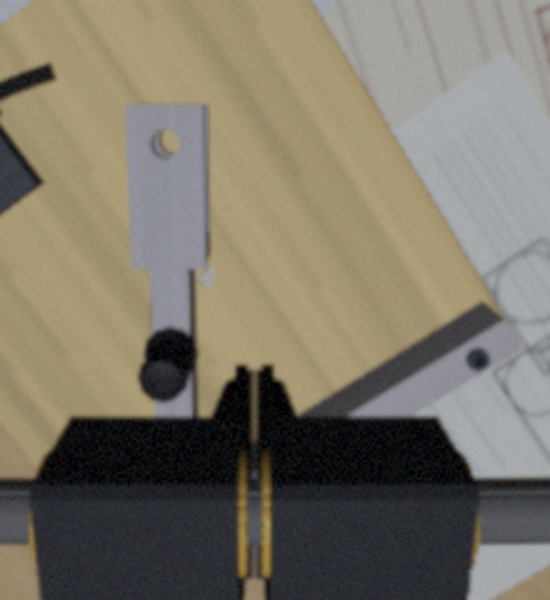

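Knob top at crop (163,378) and base at (170,350) match my predicted position. The shut fingers are now on the bar's open side, so I'll lower them beside the bar.

Request:
apply_moves --commands '[[[1, 2, 0, 20, 0, 0, 0], [1, 2, 0, 40, 0, 0, 0], [1, 2, 0, 58, 0, 0, 0], [1, 2, 0, 58, 0, 0, 0], [1, 2, 0, 58, 0, 0, 0], [1, 2, 0, 58, 0, 0, 0]]]'

```text
time: 4.83
position: [0.5705, 0.0598, 0.0473]
tcp_rot: [0.0, 0.923, 0.385, 0.0]
contact_force: [0.5, 0.3, 0.5]
opening: 0.004
grip_force: 0.0
```

```bash
python3 -c "
from h import *
o=robot.get_obs();p=np.array([.4906,.0214]);goal(o['position'],45.4)
r=.083;rt=Rt(o);x=rt.apply([1,0,0])[:2];y=rt.apply([0,1,0])[:2]
for a in(45.4,50,55,60,65,70,75,78,79.6):
    w=np.radians(a);q=p+r*np.array([np.cos(w),np.sin(w)])+np.array([np.sin(w),-np.cos(w)])*.019;d=q-o['position'][:2]
    print(a,np.round([d@x*1e3,d@y*1e3,-np.radians(a-45.4)],3))
"
```

```text
t 4.83 pos [0.5705 0.0598 0.0473] yaw 45.3 shift [0. 0. 0.] rot [ 0.0005 -0.0006 -0.0014] F [0.53 0.29 0.5 ] open 0.004 grip 0.0
45.4 [ -0.405 -10.93   -0.   ]
50 [  0.842 -17.649  -0.08 ]
55 [  1.582 -25.04   -0.168]
60 [  1.675 -32.468  -0.255]
65 [  1.12  -39.875  -0.342]
70 [ -0.079 -47.206  -0.429]
75 [ -1.911 -54.405  -0.517]
78 [ -3.31  -58.637  -0.569]
79.6 [ -4.146 -60.863  -0.597]
```

Request:
apply_moves --commands '[[[1, 0, -11, 0, 0, 0, 0], [1, 0.8, -17.6, 0, 0, 0, -0.08], [1, 1.6, -25, 0, 0, 0, -0.168], [1, 1.7, -32.5, 0, 0, 0, -0.255], [1, 1.1, -39.9, 0, 0, 0, -0.342], [1, 0, -47.2, 0, 0, 0, -0.429], [1, -1.9, -54.4, 0, 0, 0, -0.517], [1, -3.3, -58.6, 0, 0, 0, -0.569], [1, -3.3, -58.6, 0, 0, 0, -0.569], [1, -3.3, -58.6, 0, 0, 0, -0.569]]]'

```text
time: 5.67
position: [0.5271, 0.0992, 0.048]
tcp_rot: [0.001, 0.778, 0.628, 0.001]
contact_force: [1.2, 0.8, 1.3]
opening: 0.005
grip_force: 0.7
```

```bash
python3 -c "
from h import *
goal([0,0,0],78)
im=robot.get_image('top');c=im['img'].astype(int)
import pickle;pickle.dump(im,open('t1.pkl','wb'))
cw=robot.get_image('wrist');pickle.dump(cw,open('w2.pkl','wb'))
p=np.array([.4906,.0214])
for a in(45.4,76,78,80):
    w=np.radians(a);print(a,proj(im,[[*(p+.14*np.array([np.cos(w),np.sin(w)])),.042]]),proj(cw,[[*(p+.14*np.array([np.cos(w),np.sin(w)])),.042]]))
A=cv2.resize(im['img'][160:250,165:265],(440,396),interpolation=2);B=cv2.resize(cw['img'][60:260,180:360],(356,396),interpolation=2)
cv2.imwrite('pics/c5.png',np.hstack([A,B])[:,:,::-1])"
```

```text
t 5.67 pos [0.5271 0.0992 0.048 ] yaw 77.8 shift [-208.  -494.5   46.4] rot [ 0.0027 -0.0015 -0.0026] F [1.24 0.83 1.35] open 0.005 grip 0.7
45.4 [[204.27565272 190.09864627]] [[364.47810749 191.86051604]]
76 [[190.79130244 213.83428909]] [[260.11447048 159.41055547]]
78 [[190.36732945 215.59172899]] [[252.70098592 159.31687093]]
80 [[190.00433092 217.36312   ]] [[245.30123895 159.4879893 ]]
```

View pics/c5.png

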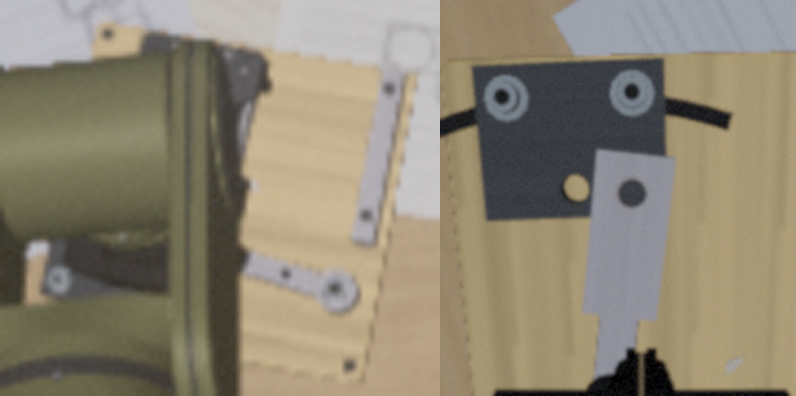

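```bash
python3 -c "
from h import *
import pickle
im=pickle.load(open('w2.pkl','rb'));p=np.array([.4906,.0214]);c=im['img'].astype(int)
def an(u,z):
    q=onz(im,u,z);w=q[:2]-p;print(np.round(q,4),'r %.4f a %.2f'%(np.hypot(*w),np.degrees(np.arctan2(w[1],w[0]))))
m=(c[145:165,240:258,0]-c[145:165,240:258,2]>40).astype(np.uint8);n,l,s,ce=cv2.connectedComponentsWithStats(m);print(s.tolist());k=1+np.argmax(s[1:,4]);h=ce[k]+[240,145];print(h)
an(h,.028);an(h,.033)
m=(c[148:168,268:288].sum(2)<240).astype(np.uint8);n,l,s,ce=cv2.connectedComponentsWithStats(m);k=1+np.argmax(s[1:,4]);e=ce[k]+[268,148];print(s[k],e)
an(e,.042);an(e,.038)
"
```

```text
[[0, 0, 18, 20, 250], [3, 4, 12, 12, 110]]
[248.64545455 154.51818182]
[0.5161 0.1612 0.028 ] r 0.1421 a 79.66
[0.5167 0.1615 0.033 ] r 0.1425 a 79.43
[  3   4  12  12 120] [276.56666667 157.325     ]
[0.5354 0.1563 0.042 ] r 0.1421 a 71.64
[0.5352 0.1559 0.038 ] r 0.1418 a 71.65
```

```bash
python3 -c "
from h import *
o=robot.get_obs();p=np.array([.4906,.0214]);w=o['position'][:2]-p
rt=Rt(o);x=rt.apply([1,0,0])[:2];y=rt.apply([0,1,0])[:2]
for a in(2,4,6,7,7.8,8.2):
    d=R.from_rotvec([0,0,np.radians(a)]).as_matrix()[:2,:2]@w-w;print(a,np.round([d@x*1e3,d@y*1e3,-np.radians(a)],3))"
```

```text
2 [ 0.631 -2.923 -0.035]
4 [ 1.16  -5.866 -0.07 ]
6 [ 1.586 -8.826 -0.105]
7 [  1.76  -10.311  -0.122]
7.8 [  1.881 -11.502  -0.136]
8.2 [  1.935 -12.097  -0.143]
```

Request:
apply_moves --commands '[[[1, 0.6, -2.9, 0, 0, 0, -0.035], [1, 1.2, -5.9, 0, 0, 0, -0.07], [1, 1.6, -8.8, 0, 0, 0, -0.105], [1, 1.9, -11.3, 0, 0, 0, -0.136], [1, 1.9, -11.3, 0, 0, 0, -0.136], [1, 1.9, -11.3, 0, 0, 0, -0.136]]]'

```text
time: 6.27
position: [0.5165, 0.1028, 0.0471]
tcp_rot: [0.0, 0.734, 0.68, 0.001]
contact_force: [1.5, 1.3, 2.1]
opening: 0.003
grip_force: 1.2
```

```bash
cat > eye.py <<'E'
from h import *
import sys
p=np.array([.4906,.0214])
def eye(im,a0=79.6):
    w=np.radians(a0);u=proj(im,[[*(p+.142*np.array([np.cos(w),np.sin(w)])),.042]])[0];x,y=(u-13).astype(int);c=im['img'].astype(int)[y:y+27,x:x+27]
    g=c.sum(2);m=(g<0.6*np.median(g)).astype(np.uint8)
    n,l,s,ce=cv2.connectedComponentsWithStats(m)
    for k in range(1,n):
        if s[k,4]>30:
            q=onz(im,ce[k]+[x,y],.042);w=q[:2]-p;print(s[k].tolist(),ce[k]+[x,y],np.round(q,4),'r %.4f a %.2f'%(np.hypot(*w),np.degrees(np.arctan2(w[1],w[0]))))
    return m,(x,y)
E
python3 -c "
from eye import *
im=robot.get_image('wrist');eye(im);goal([0,0,0],79)
import pickle;pickle.dump(im,open('w3.pkl','wb'))"
```

```text
t 6.32 pos [0.5165 0.1028 0.047 ] yaw 85.6 shift [-141.9 -507.2   46.2] rot [ 0.0014 -0.0006  0.1156] F [1.55 0.86 1.54] open 0.006 grip 1.3
```

```bash
python3 -c "
from eye import *
import pickle
im=pickle.load(open('w3.pkl','rb'))
w=np.radians(79.6);u=proj(im,[[*(p+.142*np.array([np.cos(w),np.sin(w)])),.042]])[0];print(u)
x,y=u.astype(int);c=im['img'][y-10:y+11,x-14:x+15].astype(int)
for r in c: print(' '.join('%3d%s'%(v.sum()//3,'*' if v[0]-v[2]>25 else ' ') for v in r))"
```

```text
[275.50874889 157.03461034]
150  149  147  147  148  146  146  145  144  147  147  144  145  144  144  145  142  146  147  149  146  149  148  147  145  145  144  145  145 
151  147  145  146  146  149  147  146  146  145  146  143  142  143  142  139  143  141  146  147  149  150  148  145  144  146  146  145  145 
148  146  148  146  144  145  145  145  147  144  143  140  138  140  140  140  141  142  144  145  148  147  149  146  144  145  145  147  145 
150  148  148  147  146  147  146  147  143  143  138  139  138  143* 141* 143* 144* 143* 143  146  146  146  145  144  146  146  146  148  146 
150  146  146  148  146  145  147  144  144  140  138  138* 141* 145* 146* 144* 146* 144* 146* 145* 146  142  145  144  145  144  146  148  145 
150  150  147  145  150  146  146  143  140  136  135  140* 145* 145* 148* 145* 146* 145* 147* 145* 141* 136  140  147  143  145  147  147  146 
148  149  146  147  147  147  145  141  137  132  134* 141* 145* 144* 147* 146* 145* 146* 146* 144* 140* 130  136  142  144  144  147  148  147 
153  150  147  148  147  147  144  140  131  126  132* 13
[... 1271 characters left out ...]
  145  145  147  146  140  133  116  102   87   78   71   75   82   95  113  128  140  144  146  147  146  148  146  147 
149  149  148  147  145  145  147  147  147  142  142  138  132  122  112  109  114  118  129  140  141  147  146  147  144  146  147  149  146 
148  149  146  147  149  147  146  146  145  146  145  142  141  138  138  137  139  141  145  147  150  147  146  148  146  147  146  146  145 
150  146  147  146  147  147  144  146  146  147  145  147  146  146  144  143  145  147  148  150  145  146  146  146  147  146  147  146  146 
147  146  147  146  147  144  148  145  144  146  146  147  146  143  144  143  147  145  148  149  149  146  145  146  147  149  146  146  146
```

The see-through spot in the fork's hole is centred and shows the base board, so fork and plate holes are aligned. Now back off, lift, and go to the pin.

Request:
apply_moves --commands '[[[1, 0, 8, 0, 0, 0, 0], [1, 0, 14, -20, 0, 0, 0], [1, 0, 14, -55, 0, 0, 0], [0, 0, 14, -90, 0, 0, 0], [0, -41, 14, -95, 0, 0, 0]]]'

```text
time: 6.73
position: [0.5307, 0.0643, 0.1481]
tcp_rot: [0.002, 0.731, 0.682, 0.004]
contact_force: [1.2, -0.9, 1.2]
opening: 0.096
grip_force: 0.0
```

```bash
python3 -c "
from h import *
import pickle
im=pickle.load(open('w3.pkl','rb'));q=onz(im,(276.3,156.7),.042);print('eye',q);p=np.array([.4906,.0214]);print(np.linalg.norm(q[:2]-p))
goal([.462,-.339,.14],90);goal([.462,-.339,.06],90)"
```

```text
eye [0.51676776 0.16124372 0.042     ]
0.1422709270380569
t 6.73 pos [0.5307 0.0643 0.1481] yaw 86.0 shift [-407.1  -40.6    6.6] rot [ 0.0092 -0.0025 -0.0695] F [ 1.18 -0.89  1.15] open 0.096 grip 0.0
t 6.73 pos [0.5307 0.0643 0.1481] yaw 86.0 shift [-407.4  -41.3   86.6] rot [ 0.0092 -0.0025 -0.0695] F [ 1.18 -0.89  1.15] open 0.096 grip 0.0
```

Request:
apply_moves --commands '[[[0, -100, -10, 0, 0, 0, -0.06], [0, -407, -40, 0, 0, 0, -0.06], [0, -407, -40, 0, 0, 0, -0.06], [0, -407, -40, 0, 0, 0, -0.06], [0, -407, -40, 0, 0, 0, -0.06], [0, -407, -40, 0, 0, 0, -0.06], [0, -407, -40, 0, 0, 0, -0.06], [0, -407, -40, 0, 0, 0, -0.06], [0, -407, -40, 0, 0, 0, -0.06], [0, -407, -40, 0, 0, 0, -0.06]]]'

```text
time: 7.57
position: [0.4546, -0.345, 0.1407]
tcp_rot: [-0.001, 0.713, 0.701, -0.001]
contact_force: [0.4, 0.5, -0.3]
opening: 0.501
grip_force: 0.0
```

Request:
apply_moves --commands '[[[0, -15, 0, 0, 0, 0, 0], [0, -15, 0, 0, 0, 0, 0], [0, -15, 0, 0, 0, 0, 0]]]'

```text
time: 7.82
position: [0.4555, -0.3571, 0.1405]
tcp_rot: [-0.001, 0.713, 0.701, 0.0]
contact_force: [-0.1, 1.1, 0.5]
opening: 0.496
grip_force: 0.0
```

```bash
python3 -c "
from h import *
goal([.462,-.339,.06],90)
im=robot.get_image('wrist');c=im['img'].astype(int)
import pickle;pickle.dump(im,open('w4.pkl','wb'))
m=((c[...,0]>90)&(c[...,0]>2.2*c[...,1])&(c[...,0]>2.2*c[...,2])).astype(np.uint8)
n,l,s,ce=cv2.connectedComponentsWithStats(m)
for k in range(1,n):
    if s[k,4]>30: print(s[k].tolist(),ce[k],onz(im,ce[k],.064),onz(im,ce[k],.0505))
print(proj(im,[[.462,-.339,.064],[.462,-.339,.034]]))
cv2.imwrite('pics/c6.png',c[100:400,130:430,::-1].astype(np.uint8))"
```

```text
t 7.82 pos [ 0.4555 -0.3571  0.1405] yaw 89.0 shift [18.   6.3 80.6] rot [-0.0016 -0.002  -0.0168] F [-0.07  1.09  0.49] open 0.496 grip 0.0
[552, 67, 8, 30, 150] [556.64  81.18] [ 0.70539452 -0.23774564  0.064     ] [ 0.71810079 -0.23547239  0.0505    ]
[281, 183, 17, 18, 238] [288.80252101 191.98739496] [ 0.46171678 -0.337237    0.064     ] [ 0.46198812 -0.34004082  0.0505    ]
[[289.12810514 193.84911376]
 [288.44533393 187.72102682]]
```

The red mask at (289,192) confirms the pin at (0.4618, -0.338). Align and lower.

Request:
apply_moves --commands '[[[0, 9, 3, 10, 0, 0, 0], [0, 18.5, 6, 30, 0, 0, 0], [0, 18.5, 6, 55, 0, 0, 0], [0, 18.5, 6, 55, 0, 0, 0], [0, 18.5, 6, 55, 0, 0, 0], [0, 18.5, 6, 55, 0, 0, 0]]]'

```text
time: 8.37
position: [0.4629, -0.3378, 0.0871]
tcp_rot: [0.0, 0.712, 0.702, 0.0]
contact_force: [-0.5, -0.2, -0.2]
opening: 0.5
grip_force: 0.0
```

```bash
python3 -c "
from h import *
goal([.4618,-.3383,.06],90)"
```

```text
t 8.37 pos [ 0.4629 -0.3378  0.0871] yaw 89.2 shift [-0.5 -1.1 27.1] rot [ 0.0004  0.0003 -0.0136] F [-0.47 -0.17 -0.18] open 0.500 grip 0.0
```

Request:
apply_moves --commands '[[[0, -0.5, -1, 14, 0, 0, 0], [0, -0.5, -1, 27, 0, 0, 0], [0, -0.5, -1, 27, 0, 0, 0], [1, -0.5, -1, 27, 0, 0, 0], [1, -0.5, -1, 27, 0, 0, 0], [1, -0.5, -1, 27, 0, 0, 0], [1, -0.5, -1, 27, 0, 0, 0], [1, -0.5, -1, 27, 0, 0, 0], [1, -0.5, -1, 27, 0, 0, 0]]]' --squeeze 15

```text
time: 9.12
position: [0.4615, -0.3394, 0.0599]
tcp_rot: [0.0, 0.712, 0.702, 0.0]
contact_force: [0.0, 0.1, 0.6]
opening: 0.135
grip_force: 0.0
```

Request:
apply_moves --commands '[[[1, 0, 0, 0, 0, 0, 0], [1, 0, 0, 0, 0, 0, 0], [1, 0, 0, 0, 0, 0, 0]]]'

```text
time: 9.37
position: [0.4612, -0.3392, 0.0595]
tcp_rot: [-0.0, 0.712, 0.702, -0.0]
contact_force: [0.4, -0.2, -0.4]
opening: 0.012
grip_force: 0.0
```

The fingers shut on nothing again, so they must sit higher than the stated tip offset suggests. I'll open wide to clear the block, go 18 mm lower, and look from the side.

Request:
apply_moves --commands '[[[-1, 0, 0, -6, 0, 0, 0], [-1, 0, 0, -6, 0, 0, 0], [-1, 0, 0, -6, 0, 0, 0], [-1, 0, 0, -6, 0, 0, 0], [-1, 0, 0, -6, 0, 0, 0], [-1, 0, 0, -6, 0, 0, 0], [-1, 0, 0, -6, 0, 0, 0], [-1, 0, 0, 0, 0, 0, 0]]]'

```text
time: 10.03
position: [0.462, -0.3399, 0.0605]
tcp_rot: [0.001, 0.712, 0.702, 0.0]
contact_force: [0.6, 0.4, 1.0]
opening: 0.514
grip_force: 0.0
```

Request:
apply_moves --commands '[[[-1, 0, 0, 5, 0, 0, 0], [-1, 0, 0, 10, 0, 0, 0], [-1, 0, 0, 18, 0, 0, 0], [-1, 0, 0, 18, 0, 0, 0]]]'

```text
time: 10.37
position: [0.46, -0.3381, 0.039]
tcp_rot: [-0.002, 0.712, 0.702, -0.0]
contact_force: [-0.4, 0.9, -0.9]
opening: 0.79
grip_force: 0.0
```

```bash
python3 -c "
from h import *
goal([.4618,-.3383,.06],90)
t=robot.get_image('scene');w=robot.get_image('wrist')
o=robot.get_obs();P=o['position'];r=Rt(o)
print(proj(t,[P]+[P+r.apply([0,y,.019]) for y in(-.0475,.0475)]),proj(w,[P]+[P+r.apply([0,y,.019]) for y in(-.0475,.0475)]))
a=cv2.resize(t['img'][190:310,120:260],(467,400),interpolation=2);b=cv2.resize(w['img'][120:360,180:380],(333,400),interpolation=2)
cv2.imwrite('pics/c7.png',np.hstack([a,b])[:,:,::-1])"
```

```text
t 10.37 pos [ 0.46   -0.3381  0.039 ] yaw 89.1 shift [ -0.1   1.7 -21. ] rot [-0.0028 -0.0025 -0.015 ] F [-0.44  0.9  -0.88] open 0.790 grip 0.0
[[184.43264607 274.02936551]
 [170.14721426 271.54884658]
 [202.45048939 287.94483511]] [[283.25092469 243.91591882]
 [220.0189862  234.300019  ]
 [346.27579163 234.35167524]]
```

View pics/c7.png

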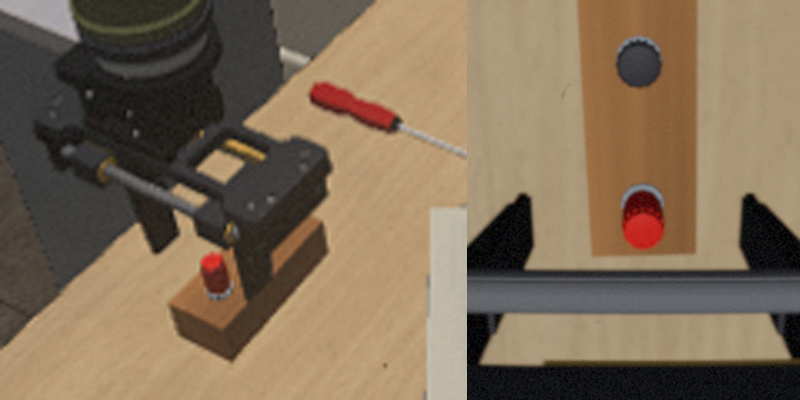

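The side view shows the finger tips ending near pin-grip height, right tip at crop (257,298) and left at (160,250). That's about 20 mm higher than the stated tip offset puts them. Close lightly here: stopping at about 0.16 opening means pin, about 0.49 means block.

Request:
apply_moves --commands '[[[0, 0, 1.5, 0, 0, 0, 0], [0.2, 0, 1.5, 0, 0, 0, 0], [0.4, 0, 1.5, 0, 0, 0, 0], [1, 0, 1.5, 0, 0, 0, 0], [1, 0, 1.5, 0, 0, 0, 0], [1, 0, 1.5, 0, 0, 0, 0], [1, 0, 1.5, 0, 0, 0, 0], [1, 0, 1.5, 0, 0, 0, 0], [1, 0, 1.5, 0, 0, 0, 0], [1, 0, 1.5, 0, 0, 0, 0]]]' --squeeze 5

```text
time: 11.3
position: [0.4627, -0.3392, 0.0414]
tcp_rot: [0.0, 0.712, 0.702, -0.0]
contact_force: [-0.2, -0.2, 0.3]
opening: 0.29
grip_force: 0.0
```

Request:
apply_moves --commands '[[[1, 0, 0, 0, 0, 0, 0], [1, 0, 0, 0, 0, 0, 0], [1, 0, 0, 0, 0, 0, 0], [1, 0, 0, 0, 0, 0, 0], [1, 0, 0, 0, 0, 0, 0]]]' --squeeze 5

```text
time: 11.72
position: [0.4628, -0.3392, 0.0415]
tcp_rot: [0.0, 0.712, 0.702, 0.0]
contact_force: [-0.5, -0.1, 0.5]
opening: 0.151
grip_force: 5.0
```

Opening 0.151 (14.4 mm) at 5 N means the pin's grip is held. Firm up and lift straight.

Request:
apply_moves --commands '[[[1, 0, 0, 0, 0, 0, 0], [1, 0, 0, -3, 0, 0, 0], [1, 0, 0, -12, 0, 0, 0], [1, 0, 0, -30, 0, 0, 0], [1, 0, 0, -55, 0, 0, 0], [1, 0, 0, -80, 0, 0, 0], [1, 0, 0, -100, 0, 0, 0], [1, 0, 0, -100, 0, 0, 0]]]' --squeeze 15

```text
time: 12.38
position: [0.4654, -0.3415, 0.148]
tcp_rot: [0.005, 0.712, 0.702, 0.0]
contact_force: [1.1, -0.3, 0.7]
opening: 0.148
grip_force: 15.0
```

```bash
python3 -c "
from h import *
goal([.5166,.1605,.100],80)
o=robot.get_obs();print(o['ft_torque'])"
```

```text
t 12.38 pos [ 0.4654 -0.3415  0.148 ] yaw 89.1 shift [503.   43.4  45. ] rot [0.0082 0.006  0.1596] F [ 1.12 -0.3   0.69] open 0.148 grip 15.0
[ 0.02266689 -0.1764146   0.05441576]
```

Request:
apply_moves --commands '[[[1, 25, 2, 0, 0, 0, 0.02], [1, 70, 6, 0, 0, 0, 0.04], [1, 110, 10, 0, 0, 0, 0.06], [1, 150, 13, 0, 0, 0, 0.08], [1, 190, 16, 0, 0, 0, 0.1], [1, 230, 20, 0, 0, 0, 0.12], [1, 270, 23, 0, 0, 0, 0.14], [1, 305, 26, 0, 0, 0, 0.155], [1, 340, 29, 0, 0, 0, 0.16], [1, 370, 32, 0, 0, 0, 0.16]]]'

```text
time: 13.22
position: [0.4996, 0.0325, 0.141]
tcp_rot: [-0.0, 0.766, 0.643, -0.0]
contact_force: [0.8, -0.4, -0.8]
opening: 0.144
grip_force: 15.0
```

```bash
python3 -c "
from h import *
goal([.5166,.1605,.105],80)"
```

```text
t 13.22 pos [0.4996 0.0325 0.141 ] yaw 80.0 shift [128.9  -5.5  36. ] rot [-0.0006 -0.0002  0.0002] F [ 0.81 -0.39 -0.84] open 0.144 grip 15.0
```

Request:
apply_moves --commands '[[[1, 35, -1.5, 0, 0, 0, 0], [1, 70, -3, 0, 0, 0, 0], [1, 100, -4.5, 0, 0, 0, 0], [1, 120, -5.5, 15, 0, 0, 0], [1, 128, -5.5, 35, 0, 0, 0], [1, 128, -5.5, 35, 0, 0, 0], [1, 128, -5.5, 35, 0, 0, 0], [1, 128, -5.5, 35, 0, 0, 0]]]'

```text
time: 13.88
position: [0.5172, 0.1567, 0.1067]
tcp_rot: [0.0, 0.766, 0.642, -0.0]
contact_force: [0.3, 0.0, 0.1]
opening: 0.144
grip_force: 15.0
```

```bash
python3 -c "
from h import *
import pickle
goal([.5166,.1605,.1],80)
w=robot.get_image('wrist');t=robot.get_image('scene');pickle.dump((w,t),open('w5.pkl','wb'))
P=robot.get_obs()['position']
print('wrist eye,pintip,collar',proj(w,[[.5166,.1605,.042],P-[0,0,.0345],P-[0,0,.0075]]))
print('scene',proj(t,[[.5166,.1605,.042],P-[0,0,.0345],P-[0,0,.0075]]))
a=cv2.resize(w['img'][130:280,210:350],(467,500),interpolation=2);b=cv2.resize(t['img'][130:210,260:313],(333,500),interpolation=2)
cv2.imwrite('pics/c8.png',np.hstack([a,b])[:,:,::-1])"
```

```text
t 13.88 pos [0.5172 0.1567 0.1067] yaw 80.0 shift [ 3.6 -1.2  6.7] rot [-0.0001  0.0003 -0.0009] F [0.33 0.03 0.1 ] open 0.144 grip 15.0
wrist eye,pintip,collar [[281.14693806 212.12782287]
 [283.59894088 227.18483989]
 [283.84569583 239.40940305]]
scene [[307.94177528 168.37243121]
 [308.05401771 160.27972331]
 [308.32777796 152.35100599]]
```

View pics/c8.png

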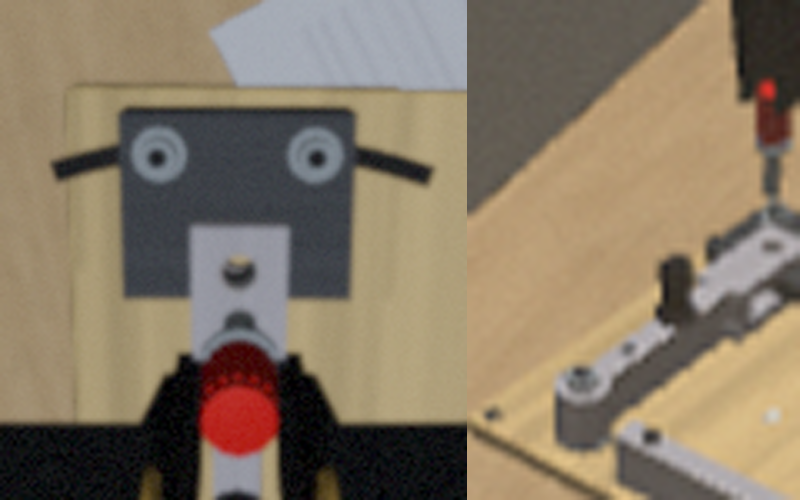

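Pin and fork hole share the same column in the wrist view: hole at (281.7,211.6), shank tip near (281.7,225), red top at (281.7,256). So sideways is aligned; I'll work out the radial shift left by ray casting.

```bash
python3 -c "
from h import *
import pickle
w,t=pickle.load(open('w5.pkl','rb'));o=robot.get_obs();P=o['position'];r=Rt(o)
c=w['img'].astype(int)
m=((c[...,0]>180)&(c[...,1]<90)).astype(np.uint8);m[:200]=0
n,l,s,ce=cv2.connectedComponentsWithStats(m);k=1+np.argmax(s[1:,4]);top=ce[k];print('redtop',s[k].tolist(),top)
sub=c[195:235,268:296].sum(2)//3
for i,row in enumerate(sub): print(195+i,' '.join('%3d'%v for v in row))
e=np.array([281.7,211.6]);E=onz(w,e,.042)
for z in(.125,.129,.133): 
    q=onz(w,top,z);print('top',z,r.inv().apply(q-P)*1e3,'to eye',r.inv().apply(E-q)*1e3)
print('eye',E,'wcam',w['pose'][:3,3])
"
```

```text
redtop [272, 247, 19, 18, 250] [280.616 255.14 ]
195  62  64  64  64  69  68  63  67  67  64  64  65  65  65  67  60  65  63  67  61  68  66  69  64  66  64  67  66
196  76  78  78  76  78  77  73  74  75  73  72  76  73  71  74  74  72  74  72  72  71  69  73  74  70  71  71  68
197 102 107 104 104 100 102 100 101  99  99  99  96  98 101  98 100 102 102  99  99  99 102  97  98  95 101  98  95
198 133 136 137 135 133 131 133 129 131 131 130 130 130 130 132 134 135 135 131 131 130 131 130 129 130 131 131 123
199 148 150 151 150 152 151 147 149 148 149 146 149 148 148 148 151 152 151 150 150 148 150 148 148 151 151 148 142
200 150 153 157 154 155 151 151 153 153 150 149 152 151 152 152 154 154 156 152 154 154 153 150 153 154 155 155 146
201 150 155 155 154 152 157 153 150 154 153 151 149 154 150 152 156 154 156 156 152 152 153 153 152 154 153 152 145
202 147 155 154 153 153 154 153 152 154 152 152 152 151 152 152 154 156 154 154 153 153 154 154 156 153 156 154 145
203 150 155 157 154 155 153 153 153 152 152 151 152 150 151 153 153 156 153 153 151 153 154 152 154 153 154 153 144
204 151
[... 3255 characters left out ...]
0 135 124 124 127 126 116 105  93  81  74  66  71  71  89  98 114 122 130 129 119 124 140 154 153 155
233 154 152 143 127 122 125 127 110  85  68  55  42  40  34  37  38  49  60  67  94 117 130 128 120 130 148 156 156
234 152 150 136 121 122 117 103  81  52  25  32  31  26  26  22  21  33  23  41  57  84 107 120 128 126 143 151 155
top 0.125 [ -1.00514177  -2.18324425 -17.29148822] to eye [ 5.14611808  0.54965511 83.00384685]
top 0.129 [  0.79435258  -2.16272658 -21.29050889] to eye [ 3.34662373  0.52913744 87.00286752]
top 0.133 [  2.59384693  -2.14220891 -25.28952955] to eye [ 1.54712938  0.50861976 91.00188818]
eye [0.51717593 0.16089891 0.042     ] wcam [0.52949306 0.23081633 0.29454386]
```

```bash
python3 -c "
from h import *
import pickle
w,t=pickle.load(open('w5.pkl','rb'));o=robot.get_obs();P=o['position'];r=Rt(o)
E=onz(w,(281.4,212.2),.042);print('eye',r.inv().apply(E-P)*1e3)
print('tip front',r.inv().apply(onz(w,(281.6,223.5),.0722)-P)*1e3,'collar front',r.inv().apply(onz(w,(281.6,228.7),.0992)-P)*1e3,'collar topfront',r.inv().apply(onz(w,(281.6,231.7),.1022)-P)*1e3)
c=t['img'].astype(int)
for y in range(143,174): print(y,' '.join('%3d,%3d'%(v[0],v[2]) for v in c[y,302:316]))
"
```

```text
eye [ 3.57998668 -1.90293985 65.7115793 ]
tip front [ 2.74785227 -1.66551104 35.51151344] collar front [ 7.68987927 -1.61925738  8.5141569 ] collar topfront [ 6.51440649 -1.61254449  5.51354345]
143 176,111  90, 57  39, 33  46, 37  98, 38 172, 43 155, 39  50, 28  47, 40  49, 40  45, 35  42, 31 108, 69 193,124
144 175,113  94, 64  39, 36  57, 38 126, 38 206, 41 195, 45  65, 38  42, 33  48, 34  45, 35  44, 35 105, 69 188,117
145 173,109  87, 58  45, 33  85, 53 111, 43 147, 39 156, 41  56, 38  48, 38  45, 32  55, 40  91, 61 143, 90 183,115
146 179,115 140, 92 133, 87 143, 89 103, 42  83, 36  76, 33  41, 37  44, 36  51, 40 100, 67 158,101 186,118 179,112
147 186,117 184,118 186,118 177,111 104, 45  91, 35  86, 37  47, 38  56, 31 104, 60 159, 98 185,116 181,115 178,113
148 184,118 183,117 185,117 174,107 105, 47  84, 30  84, 36  68, 35  81, 38 132, 72 187,117 179,111 179,113 181,115
149 186,117 184,117 185,116 176,111 101, 45  86, 35  89, 41  85, 33  89, 38 129, 70 187,119 182,114 181,114 179,112
150 183,116 183,114 186,117 172,106 103, 45  85, 32  90, 41  85, 32  89, 41 129, 72 187,120 1
[... 1990 characters left out ...]
, 79
168  87, 85 115,111 148,146 169,166 175,173 151,143 147,139 153,145 169,166 175,173 164,161 140,137  92, 88  82, 78
169 116,116 164,162 180,177 176,172 167,164 117,106  98, 89 115,105 158,149 181,178 178,174 151,146  92, 86  84, 81
170 161,160 178,175 175,173 174,173 170,169 151,146 145,140 151,146 170,165 179,174 151,148 105, 95  85, 73  87, 82
171 176,173 176,175 173,171 174,170 178,175 177,173 179,177 177,174 154,150 138,135 108, 98  82, 73  83, 72  83, 77
172 174,171 175,171 174,171 174,169 175,171 180,177 174,170 151,146 106, 97  82, 71  83, 73  83, 78  86, 80  83, 79
173 173,170 174,170 175,174 177,175 180,176 174,170 144,139 105, 96  84, 74  84, 76  83, 79  87, 82  87, 82  83, 78
```

Request:
apply_moves --commands '[[[1, 2, 0, 5, 0, 0, 0], [1, 3.5, 0, 12, 0, 0, 0], [1, 3.5, 0, 19, 0, 0, 0], [1, 3.5, 0, 24, 0, 0, 0], [1, 3.5, 0, 24, 0, 0, 0], [1, 3.5, 0, 24, 0, 0, 0], [1, 3.5, 0, 24, 0, 0, 0]]]'

```text
time: 14.57
position: [0.5178, 0.1607, 0.0824]
tcp_rot: [-0.0, 0.766, 0.643, -0.0]
contact_force: [-1.2, -0.4, -0.9]
opening: 0.147
grip_force: 15.0
```

```bash
python3 -c "
from h import *
goal([.5166,.1605,.08],80)
w=robot.get_image('wrist');c=w['img'].astype(int);P=robot.get_obs()['position']
print(proj(w,[[.5172,.1609,.042],P-[0,0,.0345]]))
sub=c[200:240,266:298].sum(2)//3
for i,row in enumerate(sub): print(200+i,' '.join('%3d'%v for v in row))
"
```

```text
t 14.57 pos [0.5178 0.1607 0.0824] yaw 80.0 shift [-0.4 -1.2  2.4] rot [-0.0001  0.     -0.0005] F [-1.23 -0.41 -0.89] open 0.147 grip 15.0
[[281.78019472 224.34440882]
 [282.77769209 226.76254397]]
200  62  63  64  63  65  66  64  62  67  63  62  62  64  69  63  65  67  62  66  64  65  61  64  63  67  64  64  64  62  65  66  68
201  65  63  63  63  62  62  66  66  64  64  63  66  65  66  63  65  63  61  66  63  62  65  62  64  68  61  65  65  66  61  66  65
202  60  65  65  61  66  63  63  61  61  64  63  66  64  60  62  62  64  59  66  67  65  65  65  59  60  62  64  63  62  65  63  61
203  66  64  63  62  63  62  66  66  65  61  61  63  62  63  60  64  63  59  65  60  59  61  64  61  62  63  65  62  64  65  60  63
204  60  63  64  63  66  63  60  59  64  60  65  60  63  61  58  62  59  61  61  60  64  63  60  60  63  63  62  59  63  61  65  64
205  61  65  63  64  63  64  66  60  63  65  66  63  62  68  63  61  61  66  66  64  61  65  62  61  62  63  65  64  63  66  64  64
206  64  66  64  66  62  64  62  65  66  60  64  65  67  62  64  63  65  65  61  62  66  64  62  63  65  65  
[... 3678 characters left out ...]
  84 106 119 124 128 139 148 146 147 144
235 119 129 141 144 131 132 120  91  66  48  35  21  28  24  23  31  24  26  23  20  28  25  49  74 103 130 132 137 145 136 123 121
236  70  92 127 136 128 128 110  70  40  21  29  27  21  23  26  20  27  28  29  21  29  29  32  51  82 117 128 134 134 114  80  62
237  25  60 103 115 112 109  91  54  36  27  30  30  30  26  28  31  27  30  24  33  21  32  23  33  60  88 109 112 110  89  48  20
238  17  35  61  73  77  72  61  38  31  31  26  20  19  27  26  20  24  26  23  28  27  24  28  28  35  58  70  76  65  44  19   9
239   9  17  21  34  44  42  39  33  30  26  28  30  28  27  27  21  30  31  26  26  25  27  22  33  24  30  46  43  31   8  15  15
```

Tip centre (281.4, about 224 once lowered) coincides with the hole (281.1,224). Lower gently into the fork.

Request:
apply_moves --commands '[[[1, 0, 0, 2, 0, 0, 0], [1, 0, 0, 4, 0, 0, 0], [1, 0, 0, 6, 0, 0, 0], [1, 0, 0, 7, 0, 0, 0], [1, 0, 0, 8, 0, 0, 0], [1, 0, 0, 9, 0, 0, 0], [1, 0, 0, 10, 0, 0, 0], [1, 0, 0, 10, 0, 0, 0]]]'

```text
time: 15.28
position: [0.5176, 0.1607, 0.0722]
tcp_rot: [-0.0, 0.766, 0.643, -0.0]
contact_force: [-1.0, -0.4, 0.1]
opening: 0.149
grip_force: 15.0
```

Request:
apply_moves --commands '[[[1, 0, 0, 1, 0, 0, 0], [1, 0, 0, 2, 0, 0, 0], [1, 0, 0, 3, 0, 0, 0], [1, 0, 0, 4, 0, 0, 0], [1, 0, 0, 5, 0, 0, 0], [1, 0, 0, 6, 0, 0, 0], [1, 0, 0, 6, 0, 0, 0]]]'

```text
time: 15.87
position: [0.5176, 0.1607, 0.0661]
tcp_rot: [-0.0, 0.766, 0.643, -0.0]
contact_force: [0.2, -0.0, -0.5]
opening: 0.145
grip_force: 15.0
```

Request:
apply_moves --commands '[[[1, 0, 0, 1, 0, 0, 0], [1, 0, 0, 2, 0, 0, 0], [1, 0, 0, 3, 0, 0, 0], [1, 0, 0, 4, 0, 0, 0], [1, 0, 0, 5, 0, 0, 0], [1, 0, 0, 5, 0, 0, 0]]]'

```text
time: 16.37
position: [0.5176, 0.1606, 0.0611]
tcp_rot: [-0.0, 0.766, 0.643, -0.0]
contact_force: [0.7, -0.2, -0.7]
opening: 0.145
grip_force: 15.0
```

Request:
apply_moves --commands '[[[1, 0, 0, 1, 0, 0, 0], [1, 0, 0, 2, 0, 0, 0], [1, 0, 0, 3, 0, 0, 0], [1, 0, 0, 4, 0, 0, 0], [1, 0, 0, 5, 0, 0, 0], [1, 0, 0, 6, 0, 0, 0], [1, 0, 0, 7, 0, 0, 0], [1, 0, 0, 8, 0, 0, 0], [1, 0, 0, 9, 0, 0, 0]]]'

```text
time: 17.12
position: [0.5178, 0.1607, 0.0524]
tcp_rot: [0.0, 0.766, 0.643, -0.0]
contact_force: [0.2, -0.0, -0.5]
opening: 0.149
grip_force: 15.0
```

Request:
apply_moves --commands '[[[1, 0, 0, 0.8, 0, 0, 0], [1, 0, 0, 1.6, 0, 0, 0], [1, 0, 0, 2.3, 0, 0, 0], [1, 0, 0, 2.8, 0, 0, 0], [1, 0, 0, 2.8, 0, 0, 0]]]'

```text
time: 17.53
position: [0.5177, 0.1607, 0.0495]
tcp_rot: [-0.0, 0.766, 0.643, -0.0]
contact_force: [0.3, 0.2, -0.6]
opening: 0.148
grip_force: 15.0
```

Expected flush height with no contact felt yet, so press on in small steps until I feel the collar.

Request:
apply_moves --commands '[[[1, 0, 0, 0.5, 0, 0, 0], [1, 0, 0, 1, 0, 0, 0], [1, 0, 0, 1.5, 0, 0, 0], [1, 0, 0, 1.5, 0, 0, 0]]]'

```text
time: 17.87
position: [0.5184, 0.1608, 0.0493]
tcp_rot: [0.0, 0.766, 0.643, 0.0]
contact_force: [-2.0, -0.7, 6.0]
opening: 0.147
grip_force: 15.0
```

Collar contact: 6 N at the expected height. Ease off, let go and lift away.

Request:
apply_moves --commands '[[[1, 0, 0, -1, 0, 0, 0], [0.4, 0, 0, -1, 0, 0, 0], [0.2, 0, 0, -1, 0, 0, 0], [0.2, 0, 0, -1, 0, 0, 0], [0.2, 0, 0, -1, 0, 0, 0], [0.2, 0, 0, -1, 0, 0, 0], [0.2, 0, 0, -1, 0, 0, 0]]]'

```text
time: 18.45
position: [0.5177, 0.1607, 0.049]
tcp_rot: [-0.0, 0.766, 0.643, -0.0]
contact_force: [0.3, -0.7, 0.5]
opening: 0.398
grip_force: 0.0
```

Request:
apply_moves --commands '[[[0.2, 0, 0, -10, 0, 0, 0], [0.2, 0, 0, -30, 0, 0, 0], [0.2, 0, 0, -60, 0, 0, 0], [0.2, 0, 0, -90, 0, 0, 0], [0.2, -10, 0, -100, 0, 0, 0], [0.2, -10, 0, -100, 0, 0, 0]]]'

```text
time: 18.95
position: [0.5184, 0.1503, 0.1537]
tcp_rot: [0.002, 0.766, 0.642, 0.003]
contact_force: [1.1, 1.1, -0.0]
opening: 0.399
grip_force: 0.0
```

```bash
python3 -c "
from h import *
goal([.5166,.1605,.08],80)
w=robot.get_image('wrist');t=robot.get_image('scene')
for n,im in(('w',w),('s',t)):
    c=im['img'].astype(int);m=((c[...,0]>70)&(c[...,0]>2*c[...,1])&(c[...,0]>2*c[...,2])).astype(np.uint8)
    k,l,s,ce=cv2.connectedComponentsWithStats(m)
    print(n,[(s[i].tolist(),np.round(ce[i],1).tolist()) for i in range(1,k) if s[i,4]>8])
    print('pred flush top/bottom of grip',proj(im,[[.5172,.1607,.072],[.5172,.1607,.045]]),'if 18 up',proj(im,[[.5172,.1607,.090]]))
c=w['img'].astype(int);m=((c[...,0]>170)&(c[...,1]<90)).astype(np.uint8);k,l,s,ce=cv2.connectedComponentsWithStats(m)
for i in range(1,k):
    if s[i,4]>60: print(s[i],ce[i],onz(w,ce[i],.072))
im=w['img'];cv2.imwrite('pics/end.png',im[:,:,::-1])
"
```

```text
t 18.95 pos [0.5184 0.1503 0.1537] yaw 79.9 shift [ 9.5 -4.1 73.7] rot [ 0.0074 -0.0021 -0.0009] F [ 1.09  1.11 -0.04] open 0.399 grip 0.0
w [([271, 190, 15, 18, 212], [278.1, 198.3])]
pred flush top/bottom of grip [[278.594517   201.02600625]
 [278.65963581 194.96782101]] if 18 up [[278.54394894 205.74059078]]
s [([548, 85, 6, 4, 12], [550.5, 86.8]), ([519, 99, 41, 34, 957], [541.3, 115.0]), ([307, 160, 4, 4, 13], [308.5, 161.2]), ([213, 215, 26, 14, 151], [224.8, 221.2]), ([349, 337, 9, 10, 74], [353.3, 341.9])]
pred flush top/bottom of grip [[308.45266535 159.88098043]
 [308.18125547 167.55421317]] if 18 up [[308.63776195 154.63572875]]
[271 194  15  14 156] [278.02564103 200.45512821] [0.51676688 0.16134386 0.072     ]
```

The red top is at row 200.5 in the wrist view (flush predicts 201.0; 18 mm proud would be 205.7), and the scene view agrees. The pin is seated, released and clear of the arm, so I'll hand in.

```bash
python3 -c "
from workcell import robot
print(robot.sign_off())"
```

```text
the job is handed in; nothing more can be done
None
```

The job is handed in at 19 s of the 61 s allowed: the fence is swung back over the index block and the red pin is through fork and block with its collar flush and let go; the hole was visible and lined up beforehand, so no dragging was needed, and the only contact felt was 6 N as the collar seated.

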